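Find the full instrument tin by its weight

TASK

One of the three look-alike steel instrument tins on the worktop is packed with instruments, the other two are empty. Lift them to feel which is the heavy one and stand it upright in the drip tray, ready for the steriliser; leave the two empty tins standing upright on the worktop outside the tray. Set every tin down gently: do not drop or tip it.

Things in the scene. Friction and masses are not known exactly. Their poses are not given: they have to be found in the camera images.
- tin_1_center (a point): One of three closed instrument tins that look exactly alike: a box of plain steel with a shallow lid clipped on (the lid cannot come off), 60 wide (its x) x 100 long (its y) x 65 mm high (its z), standing on the worktop. Any of the three may be the full one: it weighs 0.55 to 0.75 kg, an empty one 0.14 to 0.18 kg; only lifting tells. This point is the tin's centre, 32.5 mm above its underside. Its long sides are flat and can be gripped anywhere, 60 mm apart along x.
- tin_2_center (a point): One of three closed instrument tins that look exactly alike: a box of plain steel with a shallow lid clipped on (the lid cannot come off), 60 wide (its x) x 100 long (its y) x 65 mm high (its z), standing on the worktop. Any of the three may be the full one: it weighs 0.55 to 0.75 kg, an empty one 0.14 to 0.18 kg; only lifting tells. This point is the tin's centre, 32.5 mm above its underside. Its long sides are flat and can be gripped anywhere, 60 mm apart along x.
- tin_3_center (a point): One of three closed instrument tins that look exactly alike: a box of plain steel with a shallow lid clipped on (the lid cannot come off), 60 wide (its x) x 100 long (its y) x 65 mm high (its z), standing on the worktop. Any of the three may be the full one: it weighs 0.55 to 0.75 kg, an empty one 0.14 to 0.18 kg; only lifting tells. This point is the tin's centre, 32.5 mm above its underside. Its long sides are flat and can be gripped anywhere, 60 mm apart along x.
- drip_tray: Ribbed grey shallow drip tray, fixed to the worktop in front of the steriliser (a solid cabinet 0.48 m tall whose upright front stands at about world x = 0.58 and spans world y from -0.08 to 0.42: keep the wrist clear of it), 256 (its x) x 178 (its y) x 16 mm high. Origin at the centre of its underside, on the worktop. Its inner floor is 236 x 158 mm, 6 mm above the worktop; a thin raised rim, 16 mm high, runs round it.
Mind the look-alikes: they are no part of the job. Leave any yellow look-alike of the part that bears tin_1_center alone.

How it is judged:
By the outcome, as a careful person would: the job done as asked, in the order asked, and still so for the second after the job is handed in, with the robot touching nothing.
It also fails if it takes over 72 s, if anything falls off the work surface, if the arm or the gripper's body presses on something with over 40 N, if the wrist force passes 120 N, or if a joint passes its speed limit or range.

ROBOT

A 6-joint arm with a two-finger parallel gripper is mounted at the origin on a cart in front of the work surface, level with it; the furniture and walls round the work are solid. World frame = base frame: x ahead of the robot, y to its left, z up, the work surface at z = 0. Lengths are in m, angles in degrees, forces in N, time in s.
With the tool pointing down it reaches from about 0.35 to 0.875 m from the base axis. Payload 4.2 kg.
Tool frame: the origin (TCP) lies at the very end of the fingers, on their centre line; the grasp point (between the pads) lies 19 mm behind it; z points along the fingers, y is the line along which they close (so a half turn about z gives the same grasp; the last joint's range is limited). The gripper opens to 87 mm and grips with 3 to 60 N. Pads are 19 mm wide; open, the fingers measure 117 mm over their backs; the gripper's body (75 mm by 190 mm) begins 51 mm behind the grasp point.
Start: joints at [83.457, 22.042, 0.453, 0, -68.411, -14.817], TCP at [0.228, 0.582, 0.223] pointing down, gripper open.
Joint ranges: [-179.83, 179.83], [-69.29, 118.12], [-61.27, 80.66], [-181.25, 117.63], [-171.15, -9.14], [-177.46, 177.46]. Speed limits (degrees/s): [159.86, 159.86, 180, 180, 180, 180].

INTERFACE

Orientations are given as a 3x3 rotation matrix whose columns are the frame's x, y, z axes.
In Python, from station import sense, cams, r gives the robot as it stands. The module is installed in compiled form; this text tells all that it offers.
- The arm moves only by the tool step_arm, never from a script. Its argument "targets" is text: rows parted by semicolons, each of 4 numbers parted by spaces: the shift along the tool's x, y, z in cm, then the turn about the tool's z in degrees. In form: x y z turn; .... A call has 1 to 12 rows; each row shifts and turns the commanded pose from where the row before left it, along the tool's axes as they then stand; what a row does not reach is not made up. A row lasts 1/12 s, in which the tool goes at most 41.7 mm and 7.16 degrees, less where a joint would pass 70% of its speed; a pose out of reach is approached as far as the arm can. A call with a gripper value outside its range is refused whole. "claw" is the finger opening in cm, from 0 to 8.7, set as the call begins (left out, the last holds). The fingers move at their own pace and stop on an object; the grip force is fixed at half the most. Time passes only in rows, so rows that do not move let the fingers close. It gives the time, the measured TCP pose, the force, the opening and the grip force at its end, in the units of the state.
- sense(): the state, without advancing time (a new reading comes with each control period).
- cams.capture(name): name is "side" or "top"; returns a dict with "frame" (420x560x3 uint8, blue, green, red), "vertical_fov" (degrees; the focal length in pixels is half the picture's height over the tangent of half this angle, whatever the lens; pixels are square), "cx", "cy" (the principal point, pixels), "eye" and "rotation" of the camera in the world. Camera axes: x right, y down, z forward; pixel columns grow to the right and rows downward; lengths in m; the calibration is good to about 2 mm. A picture is of the moment at which its call begins. There is no depth.
- r.finish_job(): hands the job in; it is judged then, once.
The state is a dict: "time_s": time; "joints": joint angles; "joint_velocities": joint speeds; "effort": joint torques, N m; "tcp_pos": TCP position; "ee_rot": TCP orientation; "wrist_force": force on the tool from outside, world axes, zero at the start; "moment": the same for the moment, N m; "gripper_width": opening from 0.0 (shut) to 1.0 (fully open); "gripper_force": force on a finger pad.
Only numpy, scipy, OpenCV 4.12 (cv2) and the standard library are available. Lean on these libraries where they do the work, as an engineer would, in place of code of your own. Each camera call takes 0.05 s, during which the arm holds its last target. There are 200 camera calls.

## Working session

There is one attempt and no reset: what is moved stays moved. The work goes in short steps, Python scripts to look and compute and a tool call to move; the robot and the scene stay as the last step left them, time stands still between calls to the robot, and variables do not carry over. Pictures are saved under pics/ and viewed, at most 10 in all, crops included, and the job is handed in when it is done.

Besides the shell and the picture viewer there is one more tool, called after "Call:" by a JSON object that holds its "method" and its "body". step_arm: Moves the arm, as the interface text tells. Its arguments: {"type":"object","properties":{"targets":{"type":"string"},"claw":{"type":"number"}},"required":["targets"]}

```bash
mkdir -p pics; cat > h.py <<'E'
import numpy as np, cv2
from station import sense, cams, r
def grab(n):
    c=cams.capture(n); f=c['frame'].shape[0]/2/np.tan(np.radians(c['vertical_fov']/2)); c['f']=f; return c
def ray(c,u,v,z):
    d=np.array(c['rotation'])@np.array([(u-c['cx'])/c['f'],(v-c['cy'])/c['f'],1]); e=np.array(c['eye'])
    return e+d*(z-e[2])/d[2]
E
python3 - <<'E'
from h import *
for n in('top','side'):
    c=grab(n); cv2.imwrite(f'pics/{n}0.png',c['frame']); print(n,c['eye'],c['f'],c['cx'],c['cy'],np.round(c['rotation'],3).tolist())
s=sense(); print(s)
E
```

```text
top [ 0.30624997 -0.10925151  1.43578239] 546.4503801776956 285.8797904122093 215.0705098544212 [[0.082, -0.976, 0.203], [-0.997, -0.081, 0.011], [0.005, -0.203, -0.979]]
side [ 0.58770728 -0.87909084  0.61765107] 384.6008536721023 282.76452843695085 214.060787569261 [[1.0, 0.006, 0.01], [-0.005, -0.579, 0.815], [0.01, -0.815, -0.579]]
{'time_s': 0.1, 'joints': array([ 8.34572023e+01,  2.20846586e+01,  3.86255452e-01, -2.68094441e-02,
       -6.84115290e+01, -1.48170328e+01]), 'joint_velocities': array([ 0.04636257, -0.07367558,  0.23871878,  0.08386951, -0.03174596,
       -0.05889751]), 'effort': array([-2.37409467e-04, -3.91691530e+01,  1.87934089e+01,  4.23185661e+00,
        1.34764012e-02, -6.99405905e-05]), 'tcp_pos': array([0.22741392, 0.5815607 , 0.22157377]), 'ee_rot': array([[ 9.31248550e-01, -3.64384021e-01, -6.50875530e-04],
       [-3.64384595e-01, -9.31246702e-01, -1.85656721e-03],
       [ 7.03777341e-05,  1.96609454e-03, -9.99998065e-01]]), 'wrist_force': array([ 0.08653608, -0.12837396, -0.31066725]), 'moment': array([-0.02493724,  0.00205762,  0.04171725]), 'gripper_force': 0.0, 'gripper_width': 1.001261252416237}
```

View pics/top0.png

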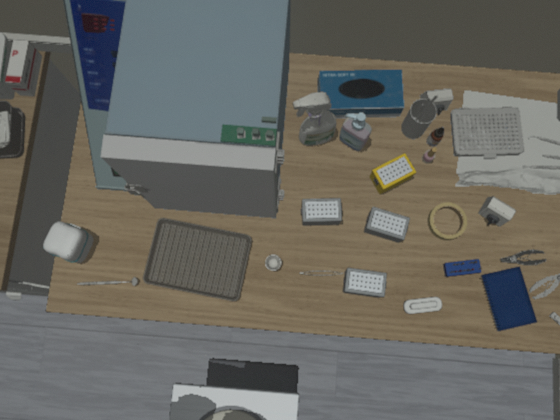

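View pics/side0.png

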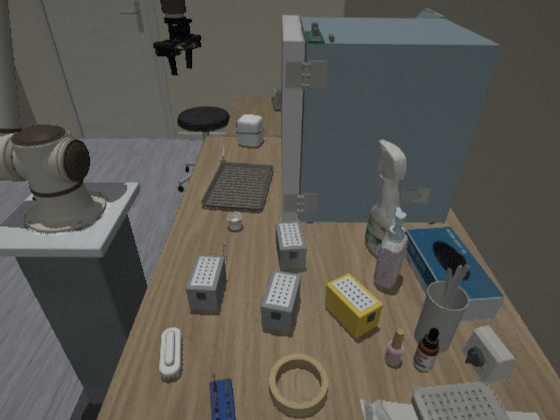

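The top view shows three plain steel tins at about (322,210), (388,224) and (365,282). The yellow look-alike is at (393,172) and the tray at (198,259). The other pale objects, a wire basket at (487,132) and a box at (497,210), don't match the description. I'll measure the three steel tins and check them in one close crop.

```bash
python3 - <<'E'
from h import *
c=grab('top'); im=c['frame']
hsv=cv2.cvtColor(im,cv2.COLOR_BGR2HSV)
m=((hsv[...,1]<60)&(hsv[...,2]>105)).astype(np.uint8)*255
m=cv2.morphologyEx(m,cv2.MORPH_CLOSE,np.ones((3,3)))
out=im.copy()
for cnt in cv2.findContours(m,0,2)[0]:
    a=cv2.contourArea(cnt); (u,v),wh,an=cv2.minAreaRect(cnt)
    if a>250 and 290<u<430 and 180<v<300:
        b=cv2.boxPoints(((u,v),wh,an)); P=np.array([ray(c,*p,.065) for p in b])
        e=[P[1]-P[0],P[2]-P[1]]; L=max(e,key=np.linalg.norm)
        print((round(u),round(v)),'ctr',P.mean(0)[:2].round(4),'size',[round(np.linalg.norm(x),3) for x in e],'long yaw',round(np.degrees(np.arctan2(L[1],L[0]))%180,1))
        cv2.polylines(out,[b.astype(int)],1,(0,0,255),1)
for p in[(157,220),(251,239),(241,299),(145,262)]: print('tray',ray(c,*p,.016)[:2].round(3))
cv2.imwrite('pics/crop.png',cv2.resize(out[150:310,130:430],None,fx=2.6,fy=2.6,interpolation=cv2.INTER_CUBIC))
E
```

```text
(366, 281) ctr [ 0.4383 -0.3069] size [np.float64(0.06), np.float64(0.102)] long yaw 86.6
(388, 222) ctr [ 0.5934 -0.3555] size [np.float64(0.061), np.float64(0.103)] long yaw 77.3
(320, 208) ctr [ 0.6147 -0.1805] size [np.float64(0.106), np.float64(0.061)] long yaw 94.8
tray [0.559 0.246]
tray [ 0.529 -0.007]
tray [0.371 0.004]
tray [0.445 0.263]
```

View pics/crop.png

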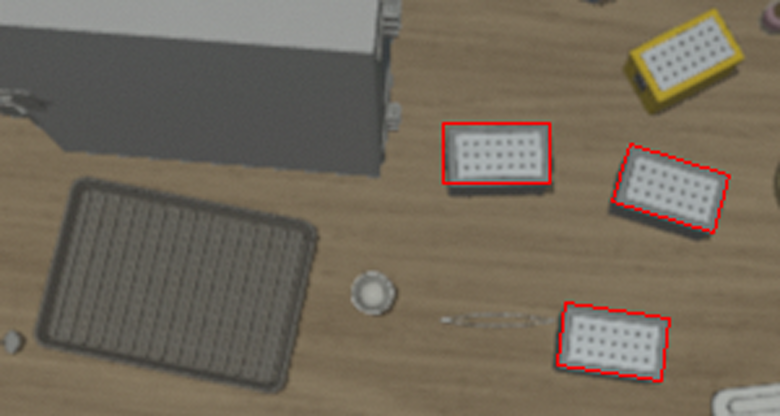

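The crop shows the red fits sitting on the three steel tins' lids, and the yellow one is clearly separate. The tray corners in full-image pixels are about (161,219), (251,238), (238,299) and (145,281). First I turn the tool in place to line up with the tin at (0.438,-0.307). At the same time I compute the tray pose.

Call:
{"method": "step_arm", "body": {"targets": "0 0 0 6;0 0 0 6;0 0 0 6;0 0 0 6;0 0 0 6;0 0 0 6;0 0 0 6;0 0 0 6;0 0 0 6;0 0 0 6;0 0 0 6;0 0 0 6", "claw": 8.7}}

```text
time_s: 1.15
tcp_pos: [0.2275, 0.5818, 0.2221]
ee_rot: [[-0.064, -0.998, -0.0], [-0.998, 0.064, -0.001], [0.001, 0.0, -1.0]]
wrist_force: [-0.1, 0.6, 0.1]
gripper_width: 1.002
gripper_force: 0.0
```

```bash
cat >> h.py <<'E'
def go(x,y,z,yaw=None):
    s=sense(); R=np.array(s['ee_rot']); d=R.T@(np.array([x,y,z])-s['tcp_pos'])*100
    cur=np.degrees(np.arctan2(R[1,1],R[0,1]))
    t=0 if yaw is None else -((yaw-cur+90)%180-90)
    print('tool cm',d.round(2),'turn',round(t,1),'ycur',round(cur,1),'len',round(np.linalg.norm(d),1),'rows',round(np.linalg.norm(d)/3.8,1),'J',np.round(s['joints'],0),'F',s['wrist_force'].round(2),'t',s['time_s'])
E
python3 - <<'E'
from h import *
c=grab('top')
P=np.array([ray(c,*p,.016)[:2] for p in [(161,219),(251,237.7),(238,299),(145.4,281)]]); print(P.round(3),P.mean(0))
L=(P[1]+P[2]-P[0]-P[3]); print('long yaw',np.degrees(np.arctan2(L[1],L[0]))%180,np.linalg.norm(L)/2)
go(.42,.15,.2); go(.438,-.307,.12,-3.4)
E
```

```text
[[ 0.562  0.236]
 [ 0.532 -0.006]
 [ 0.37   0.012]
 [ 0.397  0.255]] [0.46529089 0.12404645]
long yaw 83.37356721172038 0.24416566851389515
tool cm [ 41.79 -22.11   2.24] turn 0 ycur 176.1 len 47.3 rows 12.5 J [ 83.  22.   0.  -0. -68. -87.] F [ 0.8  -0.21 -0.9 ] t 1.2
tool cm [ 87.26 -26.98  10.28] turn -0.5 ycur 176.1 len 91.9 rows 24.2 J [ 83.  22.   0.  -0. -68. -87.] F [ 0.8  -0.21 -0.9 ] t 1.2
```

Call:
{"method": "step_arm", "body": {"targets": "3.5 -1.8 0 0;3.5 -1.8 0 0;3.5 -1.8 0 0;3.5 -1.8 0 0;3.5 -1.8 0 0;3.5 -1.8 0 0;3.5 -1.8 0 0;3.5 -1.8 0 0;3.5 -1.8 0 0;3.5 -1.8 0 0;3.5 -1.8 0 0;3.5 -1.8 0 0"}}

```text
time_s: 2.2
tcp_pos: [0.4188, 0.1482, 0.2227]
ee_rot: [[-0.056, -0.998, 0.0], [-0.998, 0.056, 0.0], [-0.0, -0.0, -1.0]]
wrist_force: [0.7, -0.0, -0.5]
gripper_width: 0.997
gripper_force: 0.0
```

Call:
{"method": "step_arm", "body": {"targets": "3.7 0 0.5 0;3.7 0 0.5 0;3.7 0 0.5 0;3.7 0 0.5 0;3.7 0 0.5 0;3.7 0 0.5 0;3.7 0 0.5 0;3.7 0 0.5 0;3.7 0 0.5 0;3.7 0 0.5 0;3.7 0 0.5 0;0 0 0 0"}}

```text
time_s: 3.2
tcp_pos: [0.3936, -0.2607, 0.1663]
ee_rot: [[-0.063, -0.998, -0.002], [-0.998, 0.063, -0.0], [0.0, 0.002, -1.0]]
wrist_force: [0.3, -0.3, 0.2]
gripper_width: 1.0
gripper_force: 0.0
```

```bash
python3 - <<'E'
from h import *
go(.438,-.307,.02,-3.4)
E
```

```text
tool cm [ 4.34 -4.75 14.62] turn -0.2 ycur 176.4 len 16.0 rows 4.2 J [-14.  10. -25.   0. -55.  10.] F [ 0.26 -0.34  0.21] t 3.2
```

Call:
{"method": "step_arm", "body": {"targets": "1.5 -1.6 0 0;1.5 -1.6 0 0;1.4 -1.6 0 0;0 0 3 0;0 0 3 0;0 0 3 0;0 0 3 0;0 0 1.5 0;0 0 1.1 0;0 0 0 0;0 0 0 0"}}

```text
time_s: 4.12
tcp_pos: [0.44, -0.3027, 0.0212]
ee_rot: [[-0.057, -0.998, -0.001], [-0.998, 0.057, 0.0], [-0.0, 0.001, -1.0]]
wrist_force: [0.2, -0.2, 0.0]
gripper_width: 1.001
gripper_force: 0.0
```

```bash
python3 - <<'E'
from h import *
go(.438,-.307,.02,-3.4)
E
```

```text
tool cm [0.44 0.17 0.12] turn 0.1 ycur 176.7 len 0.5 rows 0.1 J [-17.  27. -26.   0. -37.  14.] F [ 0.22 -0.15  0.05] t 4.1167
```

Call:
{"method": "step_arm", "body": {"targets": "0 0 0 0;0 0 0 0;0 0 0 0;0 0 0 0;0 0 0 0;0 0 0 0", "claw": 4}}

```text
time_s: 4.62
tcp_pos: [0.4397, -0.3029, 0.022]
ee_rot: [[-0.059, -0.998, -0.0], [-0.998, 0.059, 0.0], [-0.0, 0.0, -1.0]]
wrist_force: [-2.0, 1.2, 4.1]
gripper_width: 0.686
gripper_force: 30.0
```

Call:
{"method": "step_arm", "body": {"targets": "0 0 -0.5 0;0 0 -1 0;0 0 -1 0;0 0 -1 0;0 0 -1 0;0 0 -0.5 0;0 0 0 0;0 0 0 0;0 0 0 0;0 0 0 0"}}

```text
time_s: 5.45
tcp_pos: [0.4396, -0.3027, 0.071]
ee_rot: [[-0.059, -0.998, -0.001], [-0.998, 0.059, 0.001], [-0.0, 0.001, -1.0]]
wrist_force: [0.1, 0.5, -2.0]
gripper_width: 0.687
gripper_force: 30.0
```

```bash
python3 - <<'E'
from h import *
s=sense();print(s['wrist_force'],s['moment'],s['effort'],s['gripper_width'],s['tcp_pos'])
E
```

```text
[ 0.06220469  0.45569304 -2.00933232] [ 0.11427358 -0.03402965  0.04681658] [ 4.38106712e-03 -3.58419013e+01  1.45040122e+01  3.30473989e+00
  5.38127299e-02 -3.18649700e-05] 0.6870767077498955 [ 0.43963816 -0.30273593  0.0709678 ]
```

It reads about 2 N, so this tin is empty. I'll set it down and go to the next one.

Call:
{"method": "step_arm", "body": {"targets": "0 0 1 0;0 0 1 0;0 0 1 0;0 0 0.8 0;0 0 0.5 0;0 0 0.3 0;0 0 0.2 0;0 0 0.2 0;0 0 0 0;0 0 0 0"}}

```text
time_s: 6.28
tcp_pos: [0.4405, -0.3031, 0.0221]
ee_rot: [[-0.058, -0.998, 0.001], [-0.998, 0.058, -0.0], [0.0, -0.001, -1.0]]
wrist_force: [0.2, -0.5, 1.4]
gripper_width: 0.687
gripper_force: 30.0
```

Call:
{"method": "step_arm", "body": {"targets": "0 0 0 0;0 0 0 0;0 0 0 0;0 0 0 0;0 0 -0.5 0;0 0 -2 0;0 0 -3 0;0 0 -3 0;0 0 -3 0;0 0 0 0", "claw": 8.7}}

```text
time_s: 7.12
tcp_pos: [0.4439, -0.3048, 0.1435]
ee_rot: [[-0.057, -0.998, 0.012], [-0.998, 0.057, -0.006], [0.005, -0.012, -1.0]]
wrist_force: [0.4, 0.6, 0.8]
gripper_width: 1.0
gripper_force: 0.0
```

```bash
python3 - <<'E'
from h import *
go(.593,-.356,.13,-12.7)
E
```

```text
tool cm [  4.26 -15.16   1.56] turn 9.4 ycur 176.7 len 15.8 rows 4.2 J [-17.  17. -19.   0. -53.  14.] F [0.39 0.62 0.79] t 7.1167
```

Call:
{"method": "step_arm", "body": {"targets": "0.9 -3 0 0;0.9 -3 0 0;0.9 -3 0 0;0.8 -3 0 0;0.8 -3 0 0;0 0 0 4.7;0 0 0 4.7;0 0 0 0;0 0 0 0"}}

```text
time_s: 7.87
tcp_pos: [0.5872, -0.3546, 0.1364]
ee_rot: [[-0.219, -0.976, -0.0], [-0.976, 0.219, 0.0], [-0.0, 0.0, -1.0]]
wrist_force: [0.1, -0.8, 0.2]
gripper_width: 0.998
gripper_force: 0.0
```

```bash
python3 - <<'E'
from h import *
go(.593,-.356,.021,-12.7)
E
```

```text
tool cm [ 1.000e-02 -6.000e-01  1.154e+01] turn 0.1 ycur 167.4 len 11.6 rows 3.0 J [-18.  32.   3.  -0. -62.   5.] F [ 0.14 -0.77  0.23] t 7.8667
```

Call:
{"method": "step_arm", "body": {"targets": "0 -0.6 0 0;0 0 3 0;0 0 3 0;0 0 3 0;0 0 1.5 0;0 0 1 0;0 0 0 0;0 0 0 0"}}

```text
time_s: 8.53
tcp_pos: [0.5938, -0.3563, 0.0221]
ee_rot: [[-0.22, -0.976, 0.001], [-0.976, 0.22, -0.001], [0.001, -0.001, -1.0]]
wrist_force: [0.4, 0.0, 0.9]
gripper_width: 1.0
gripper_force: 0.0
```

Call:
{"method": "step_arm", "body": {"targets": "0 0 0 0;0 0 0 0;0 0 0 0;0 0 0 0;0 0 0 0;0 0 0 0", "claw": 4}}

```text
time_s: 9.03
tcp_pos: [0.5927, -0.3559, 0.0222]
ee_rot: [[-0.221, -0.975, -0.001], [-0.975, 0.221, 0.0], [0.0, 0.001, -1.0]]
wrist_force: [-2.9, 0.8, 3.3]
gripper_width: 0.686
gripper_force: 30.0
```

Call:
{"method": "step_arm", "body": {"targets": "0 0 -0.5 0;0 0 -1 0;0 0 -1 0;0 0 -1 0;0 0 -1 0;0 0 -0.5 0;0 0 0 0;0 0 0 0;0 0 0 0;0 0 0 0"}}

```text
time_s: 9.87
tcp_pos: [0.5926, -0.3557, 0.0707]
ee_rot: [[-0.221, -0.975, -0.002], [-0.975, 0.221, 0.001], [-0.0, 0.002, -1.0]]
wrist_force: [-0.8, 0.5, -6.6]
gripper_width: 0.684
gripper_force: 30.0
```

This one reads about 6.6 N, so it's the heavy tin. I'll raise it, pull back from the cabinet front, then carry it to the tray.

Call:
{"method": "step_arm", "body": {"targets": "0 0 -1 0;0 0 -2 0;0 0 -2 0;0 0 -2 0;0 0.5 -1 0;0 1.5 0 0;0 2.5 0 0;0 2.5 0 0;0 2.5 0 0;0 2 0 0;0 1.5 0 0;0 0.5 0 0"}}

```text
time_s: 10.87
tcp_pos: [0.458, -0.3251, 0.1517]
ee_rot: [[-0.222, -0.975, -0.003], [-0.975, 0.222, 0.002], [-0.001, 0.003, -1.0]]
wrist_force: [-0.2, -1.2, -7.4]
gripper_width: 0.69
gripper_force: 30.0
```

Call:
{"method": "step_arm", "body": {"targets": "0 0 0 -3;0 0 0 -3;0 0 0 0;0 0 0 0"}}

```text
time_s: 11.2
tcp_pos: [0.4617, -0.3262, 0.1517]
ee_rot: [[-0.119, -0.993, 0.0], [-0.993, 0.119, -0.0], [0.0, -0.0, -1.0]]
wrist_force: [-0.2, -0.3, -8.2]
gripper_width: 0.688
gripper_force: 30.0
```

```bash
python3 - <<'E'
from h import *
go(.45,.122,.15,-6.6)
E
```

```text
tool cm [-44.36   6.49   0.16] turn -0.2 ycur 173.2 len 44.8 rows 11.8 J [-19.  20. -14.  -0. -56.  12.] F [-0.23 -0.33 -8.16] t 11.2
```

Call:
{"method": "step_arm", "body": {"targets": "-1 0.5 0 0;-2 0.5 0 0;-3 0.5 0 0;-3 0.5 0 0;-3 0.5 0 0;-3 0.5 0 0;-3 0.5 0 0;-3 0.5 0 0;-3 0.5 0 0;-3 0.5 0 0;-3 0.5 0 0;-3 0.5 0 0"}}

```text
time_s: 12.2
tcp_pos: [0.4402, 0.0103, 0.1519]
ee_rot: [[-0.118, -0.993, 0.001], [-0.993, 0.118, 0.0], [-0.0, -0.001, -1.0]]
wrist_force: [1.6, 0.3, -7.1]
gripper_width: 0.689
gripper_force: 30.0
```

Call:
{"method": "step_arm", "body": {"targets": "-3 0.3 0 0;-3 0.2 0 0;-2.5 0 0 0;-1.5 0 0 0;-1 0 0 0;-0.4 0 0 0;0 0 0 0;0 0 0 0;0 0 0 0"}}

```text
time_s: 12.95
tcp_pos: [0.4488, 0.1214, 0.1514]
ee_rot: [[-0.119, -0.993, -0.001], [-0.993, 0.119, -0.001], [0.001, 0.001, -1.0]]
wrist_force: [1.0, 0.2, -7.3]
gripper_width: 0.691
gripper_force: 30.0
```

```bash
python3 - <<'E'
from h import *
go(.45,.122,.15,-6.6); go(.45,.122,.030,-6.6)
c=grab('top'); cv2.imwrite('pics/t1.png',np.hstack([cv2.resize(c['frame'][180:340,100:420],(640,320)) ]))
E
```

```text
tool cm [-0.08 -0.12  0.14] turn -0.2 ycur 173.2 len 0.2 rows 0.1 J [ 35.  11. -27.  -0. -52. -42.] F [ 0.99  0.21 -7.33] t 12.95
tool cm [-0.08 -0.12 12.14] turn -0.2 ycur 173.2 len 12.1 rows 3.2 J [ 35.  11. -27.  -0. -52. -42.] F [ 0.99  0.21 -7.33] t 12.95
```

View pics/t1.png

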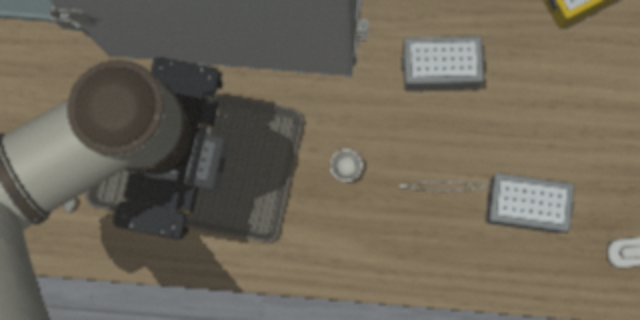

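The picture shows the gripper holding the heavy tin over the tray. The set-down empty at crop (530,202) and the third tin at (444,63) are both standing. Now I lower it, slowly at the end.

Call:
{"method": "step_arm", "body": {"targets": "0 0 1 0;0 0 2 0;0 0 2 0;0 0 2 0;0 0 2 0;0 0 1.3 0;0 0 0.7 0;0 0 0.4 0;0 0 0.2 0;0 0 0.2 0;0 0 0 0;0 0 0 0"}}

```text
time_s: 14.0
tcp_pos: [0.4497, 0.1227, 0.0342]
ee_rot: [[-0.118, -0.993, 0.001], [-0.993, 0.118, 0.001], [-0.001, -0.001, -1.0]]
wrist_force: [0.1, 1.0, -8.0]
gripper_width: 0.686
gripper_force: 30.0
```

Call:
{"method": "step_arm", "body": {"targets": "0 0 0.1 0;0 0 0.1 0;0 0 0.1 0;0 0 0.1 0;0 0 0.1 0;0 0 0 0;0 0 0 0"}}

```text
time_s: 14.58
tcp_pos: [0.4492, 0.1224, 0.0284]
ee_rot: [[-0.118, -0.993, -0.0], [-0.993, 0.118, -0.0], [0.0, 0.0, -1.0]]
wrist_force: [0.3, -0.1, -6.6]
gripper_width: 0.687
gripper_force: 30.0
```

Call:
{"method": "step_arm", "body": {"targets": "0 0 0.1 0;0 0 0 0;0 0 0.1 0;0 0 0 0;0 0 0 0"}}

```text
time_s: 15.0
tcp_pos: [0.4495, 0.1225, 0.0277]
ee_rot: [[-0.117, -0.993, 0.001], [-0.993, 0.117, 0.0], [-0.0, -0.001, -1.0]]
wrist_force: [-4.0, -0.5, 5.4]
gripper_width: 0.688
gripper_force: 30.0
```

The force reversed to +5 N, so the tin is resting on the tray floor. I'll release it and rise straight up.

Call:
{"method": "step_arm", "body": {"targets": "0 0 0 0;0 0 0 0;0 0 0 0;0 0 0 0;0 0 -0.5 0;0 0 -2 0;0 0 -3 0;0 0 -3 0;0 0 -3 0;0 0 -3 0;0 0 0 0", "claw": 8.7}}

```text
time_s: 15.92
tcp_pos: [0.4529, 0.1241, 0.1781]
ee_rot: [[-0.116, -0.993, 0.012], [-0.993, 0.116, 0.006], [-0.007, -0.011, -1.0]]
wrist_force: [1.0, 0.4, -0.1]
gripper_width: 0.999
gripper_force: 0.0
```

Call:
{"method": "step_arm", "body": {"targets": "-3 1 0 0;-3 1 0 0;-3 1 0 0;-3 1 0 0;-3 0 0 0;-3 0 0 0;-3 0 0 0;-3 0 0 0;-3 0 0 0;-3 0 0 0;0 0 0 0;0 0 0 0"}}

```text
time_s: 16.92
tcp_pos: [0.4446, 0.4262, 0.1707]
ee_rot: [[-0.116, -0.993, -0.001], [-0.993, 0.116, -0.001], [0.001, 0.0, -1.0]]
wrist_force: [-0.4, 0.3, -0.9]
gripper_width: 0.998
gripper_force: 0.0
```

```bash
python3 - <<'E'
from h import *
c=grab('top'); d=grab('side'); s=sense(); print(s['tcp_pos'],s['time_s'])
a=cv2.resize(c['frame'][180:340,100:420],(600,300)); b=cv2.resize(d['frame'][120:320,150:550],(600,300))
cv2.imwrite('pics/t2.png',np.vstack([a,b]))
E
```

```text
[0.44451365 0.42438434 0.17121551] 17.0167
```

View pics/t2.png

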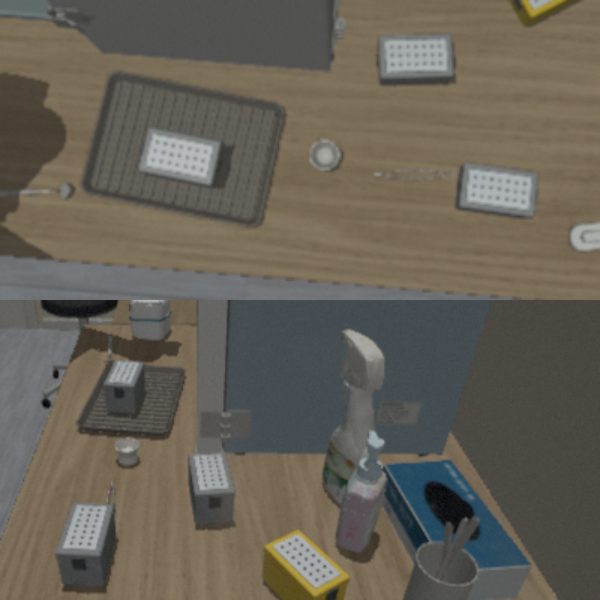

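Both views show the heavy tin upright inside the tray rim, at top-crop pixel (180,157). Both other tins stand on the worktop at (415,58) and (498,188), and the arm is clear of everything.

```bash
python3 -c "
from station import r
print(r.finish_job())"
```

```text
the job is handed in; nothing more can be done
None
```

The heavy tin (about 6.6 N when lifted) stands upright in the drip tray, and the other two stand upright on the worktop: one I lifted and found empty (about 2 N), and the third I left unlifted since the full one was already found; the job is handed in at about 17 s.

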